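Load the test adapters into their nests

TASK

Get the bench ready for the next harness: pick out the four dark grey test adapters and stand each one upright and flat on the floor of the nest made for it - square, medium, long and round, each in the nest whose pocket is its own shape and just a little larger. Keep the adapters upright on the way, and leave the locating block and the green roll standing among them where they are.

Things in the scene. Friction and masses are not known exactly. Their poses are not given: they have to be found in the camera images.
- adapter_square: loose test adapter, 24 x 24 mm seen from above, 4 contacts in its top face; dark grey plastic with a black top face set with brass contacts in small white squares or discs, 42 mm tall, standing upright, flat smooth sides, 0.04 to 0.15 kg. Origin: centre of its underside; z up; x along its length (for the square one along a side).
- adapter_medium: loose test adapter, 48 x 24 mm seen from above (48 along its x), 8 contacts in its top face; dark grey plastic with a black top face set with brass contacts in small white squares or discs, 42 mm tall, standing upright, flat smooth sides, 0.04 to 0.15 kg. Origin: centre of its underside; z up; x along its length (for the square one along a side).
- adapter_long: loose test adapter, 72 x 24 mm seen from above (72 along its x), 12 contacts in its top face; dark grey plastic with a black top face set with brass contacts in small white squares or discs, 42 mm tall, standing upright, flat smooth sides, 0.04 to 0.15 kg. Origin: centre of its underside; z up; x along its length (for the square one along a side).
- adapter_round: loose test adapter, an upright cylinder of 34 mm diameter, 7 contacts in its top face; dark grey plastic with a black top face set with brass contacts in small white squares or discs, 42 mm tall, standing upright, flat smooth sides, 0.04 to 0.15 kg. Origin: centre of its underside; z up.
- nest_square: fixed shallow nest for the square adapter: aluminium base plate 62 x 62 mm and 4 mm thick, on it a black rim 5 mm thick and 8 mm high round an open pocket of 40 x 40 mm (8 mm of play all round the adapter). Origin: centre of the underside of the plate, below the pocket's middle; z up, pocket floor at z = 4 mm, top of rim at 12 mm; x along its length.
- nest_medium: fixed shallow nest for the medium adapter: aluminium base plate 86 x 62 mm and 4 mm thick, on it a black rim 5 mm thick and 8 mm high round an open pocket of 64 x 40 mm (64 along its x) (8 mm of play all round the adapter). Origin: centre of the underside of the plate, below the pocket's middle; z up, pocket floor at z = 4 mm, top of rim at 12 mm; x along its length.
- nest_long: fixed shallow nest for the long adapter: aluminium base plate 110 x 62 mm and 4 mm thick, on it a black rim 5 mm thick and 8 mm high round an open pocket of 88 x 40 mm (88 along its x) (8 mm of play all round the adapter). Origin: centre of the underside of the plate, below the pocket's middle; z up, pocket floor at z = 4 mm, top of rim at 12 mm; x along its length.
- nest_round: fixed shallow nest for the round adapter: aluminium base plate 72 x 72 mm and 4 mm thick, on it a black rim 5 mm thick and 8 mm high round an open pocket of a circle of 50 mm diameter (8 mm of play all round the adapter). Origin: centre of the underside of the plate, below the pocket's middle; z up, pocket floor at z = 4 mm, top of rim at 12 mm.
- locating_block: bystander, not an adapter: loose whitish locating block, 30 x 30 mm and 22 mm tall with an upright 8 mm pin on top (36 mm in all), stands among the adapters. Origin: centre of its underside.
- marking_roll: bystander, not an adapter: loose green roll standing upright, 37 mm diameter, 45 mm tall, among the adapters. Origin: centre of its underside.
Mind the look-alikes: they are no part of the job. Leave any purple look-alike of the adapter_medium alone.

How it is judged:
At the end, for the whole second after the job is handed in: Each adapter stands in the nest of its own shape: within 13 mm of its middle, underside on the pocket floor (1 to 7 mm above the nest's origin), upright within 0.08 rad, released, at rest; locating block and green roll upright within 20 mm of where they were (horizontal distance between adapter_square and nest_square below 0.013 m and z of adapter_square in the frame of nest_square between 0.001 and 0.007 m and angle between each of adapter_square, adapter_medium, adapter_long, adapter_round's own z axis and vertical below 0.08 rad and linear speed of each of adapter_square, adapter_medium, adapter_long, adapter_round below 0.01 m/s and angular speed of each of adapter_square, adapter_medium, adapter_long, adapter_round below 0.1 rad/s and contact force between each of adapter_square, adapter_medium, adapter_long, adapter_round and the fingers below 0.1 N and horizontal distance between adapter_medium and nest_medium below 0.013 m and z of adapter_medium in the frame of nest_medium between 0.001 and 0.007 m and horizontal distance between adapter_long and nest_long below 0.013 m and z of adapter_long in the frame of nest_long between 0.001 and 0.007 m and horizontal distance between adapter_round and nest_round below 0.013 m and z of adapter_round in the frame of nest_round between 0.001 and 0.007 m and distance of each of locating_block, marking_roll from where it was at the start of the episode below 0.02 m and angle between each of locating_block, marking_roll's own z axis and vertical below 0.1 rad); the robot touches nothing.
It fails at once if an adapter is tipped over (more than 0.6 rad) (angle between any of adapter_square, adapter_medium, adapter_long, adapter_round's own z axis and vertical above 0.6 rad).
It fails at once if the locating block is carried off or pushed more than 30 mm (distance of locating_block from where it was at the start of the episode above 0.03 m).
It fails at once if the marking roll is carried off or pushed more than 30 mm (distance of marking_roll from where it was at the start of the episode above 0.03 m).
It also fails if it takes over 99 s, if anything falls off the work surface, if the arm or the gripper's body presses on something with over 40 N, if the wrist force passes 120 N, or if a joint passes its speed limit or range.

ROBOT

A 7-joint arm with a two-finger parallel gripper is mounted at the origin on a cart in front of the work surface, level with it; the furniture and walls round the work are solid. World frame = base frame: x ahead of the robot, y to its left, z up, the work surface at z = 0. Lengths are in m, angles in rad, forces in N, time in s.
With the tool pointing down it reaches from about 0.425 to 0.925 m from the base axis. Payload 6.8 kg.
Tool frame: the origin (TCP) lies on the centre line of the jaws, within the pads' length; the fingertips stand 25 mm ahead of it and the grasp point (between the pads) lies 6 mm ahead of it; z points along the fingers, y is the line along which they close (so a half turn about z gives the same grasp; the last joint's range is limited). The gripper opens to 85 mm and grips with 20 to 120 N. Pads are 22 mm wide; open, the fingers measure 114 mm over their backs; the gripper's body (76 mm by 85 mm) begins 54 mm behind the grasp point. The pads swing forward as they close: fully open they stand 13 mm farther back than shut.
Start: joints at [-1.435, 0.477, 0.022, 1.555, -0.011, 1.109, -0.083], TCP at [0.163, 0.655, 0.256] pointing down, gripper open.
Joint ranges: [-2.96, 2.96], [-0.34, 2.1], [-1.41, 1.46], [0.24, 2.44], [-1.37, 4.51], [0.17, 1.92], [-2.96, 2.96]. Speed limits (rad/s): [2.39, 2.39, 3.14, 3.14, 3.14, 3.14, 3.14].

INTERFACE

Orientations are given as a rotation vector (axis times angle).
In Python, from bench import status, imaging, workorder gives the robot as it stands.
- The arm moves only by the tool send_rows, never from a script. Its argument "steps" is a list of rows, each an object of numbers: "dx", "dy", "dz": the shift along the tool's x, y, z in cm; "yaw": the turn about the tool's z in degrees; "gripper": the opening, from 0 (shut) to 1 (fully open). A call has 1 to 5 rows; each row is the pose to reach, as a shift and turn from the pose commanded when the call began, along the tool's axes at that moment; what a row does not reach only later rows make up. A row lasts 1/8 s, in which the tool goes at most 62.5 mm and 10.7 degrees, less where a joint would pass 70% of its speed; a pose out of reach is approached as far as the arm can. A call with a gripper value outside its range is refused whole. The fingers move at their own pace and stop on an object; "force" is the grip in N (left out, the last holds). Time passes only in rows, so rows that repeat a pose let the fingers close. It gives the time, the measured TCP pose, the force, the opening and the grip force at its end, in the units of the state.
- status.get_obs(): the state, without advancing time (a new reading comes with each control period).
- imaging.grab_frame(name): name is "scene" or "top" or "wrist"; returns a dict with "color" (400x640x3 uint8, red, green, blue), "depth" (400x640 float32, m along the optical axis (not along the pixel's ray), 0 where there is no reading), "K" (3x3 intrinsics, pixels), "R" (3x3) and "t" (3): a world point X has camera coordinates R X + t. Camera axes: x right, y down, z forward; pixel columns grow to the right and rows downward; lengths in m; the calibration is good to about 2 mm. A picture is of the moment at which its call begins.
- workorder.hand_in(): hands the job in; it is judged then, once.
The state is a dict: "clock": time; "joints": joint angles; "qvel": joint speeds; "tau": joint torques, N m; "tcp_pos": TCP position; "orientation": TCP orientation; "contact_force": force on the tool from outside, world axes, zero at the start; "moment": the same for the moment, N m; "grip_width": finger opening in m; "gripper_force": force on a finger pad.
Only numpy, scipy, OpenCV 4.12 (cv2) and the standard library are available. Lean on these libraries where they do the work, as an engineer would, in place of code of your own. Each camera call takes 0.05 s, during which the arm holds its last target. There are 200 camera calls.

## Working session

There is one attempt and no reset: what is moved stays moved. The work goes in short steps, Python scripts to look and compute and a tool call to move; the robot and the scene stay as the last step left them, time stands still between calls to the robot, and variables do not carry over. Pictures are saved under pics/ and viewed, at most 17 in all, crops included, and the job is handed in when it is done.

Besides the shell and the picture viewer there is one more tool, called after "Call:" as a command line: name --argument value ..., lists and objects as JSON in quotes. send_rows: Moves the arm, as the interface text tells. Its arguments: {"type":"object","properties":{"steps":{"type":"array"},"force":{"type":"number"}},"required":["steps"]}

```bash
mkdir -p pics; ls; python3 - <<'E'
from bench import status, imaging
import cv2, numpy as np
o=status.get_obs()
for k in o: print(k,np.round(o[k],3))
for n in("top","scene"):
    f=imaging.grab_frame(n); cv2.imwrite(f"pics/{n}0.png",f["color"][:,:,::-1]); np.savez(f"/tmp/{n}0.npz",**f)
    print(n,np.round(f["K"],1).tolist(),np.round(f["R"],3).tolist(),np.round(f["t"],3), (-f["R"].T@f["t"]).round(3))
E
```

```text
pics
clock 0.0
joints [-1.435  0.478  0.022  1.556 -0.012  1.109 -0.083]
qvel [ 0.    -0.001 -0.     0.003 -0.    -0.001 -0.001]
tau [-0.0000e+00 -5.9646e+01  1.6080e+00 -2.8119e+01  1.3000e-02  1.0000e-02
  0.0000e+00]
tcp_pos [0.163 0.655 0.255]
orientation [-3.820e-01 -3.118e+00  3.000e-03]
contact_force [-0.128  0.646  0.374]
moment [0.024 0.025 0.003]
gripper_force 0.0
grip_width 0.085
top [[481.5, 0.0, 315.8], [0.0, 481.5, 196.9], [0.0, 0.0, 1.0]] [[0.016, -1.0, 0.002], [-0.989, -0.016, -0.149], [0.149, 0.0, -0.989]] [-0.001  0.506  0.879] [0.369 0.007 0.944]
scene [[403.0, 0.0, 313.6], [0.0, 403.0, 190.7], [0.0, 0.0, 1.0]] [[-0.597, -0.802, -0.01], [-0.613, 0.463, -0.64], [0.518, -0.376, -0.768]] [0.305 0.363 0.623] [0.081 0.311 0.714]
```

View pics/top0.png

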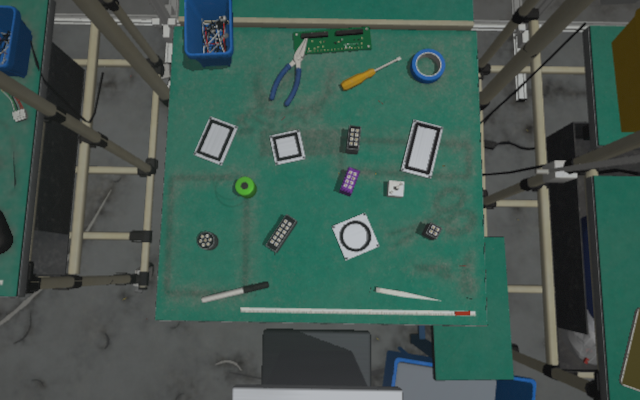

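View pics/scene0.png

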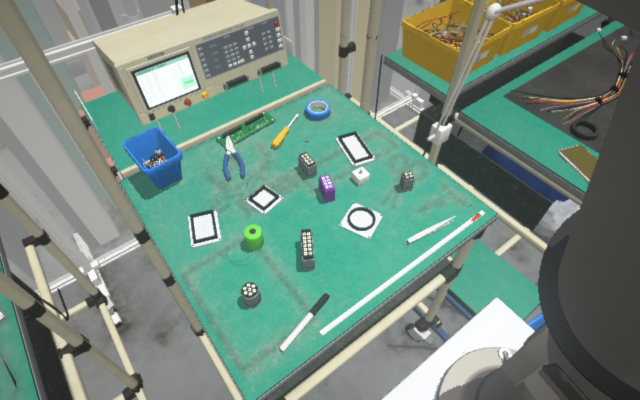

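The top view shows these candidates:
- **Round adapter:** (206,241)
- **Long adapter:** (282,233), 12 contacts
- **Medium adapter:** (354,139), dark grey
- **Purple look-alike:** (349,181), to be left alone
- **Square adapter:** (431,231)
- **Bystanders:** block (396,188), roll (245,187)
- **Nests:** medium (216,140), square (287,147), long (422,149), round (355,237)

Next I'll measure them and check the choice in a close crop.

```bash
cat > h.py <<'E'
import numpy as np, cv2
from bench import imaging,status
def cast(f,px,z):
    "pixels (N,2) -> world points on plane z"
    px=np.asarray(px,float).reshape(-1,2); K,R,t=f["K"],f["R"],f["t"]
    d=np.c_[px,np.ones(len(px))]@np.linalg.inv(K).T@R; c=-R.T@t
    return c+d*((z-c[2])/d[:,2])[:,None]
def heights(f):
    h,w=f["depth"].shape; u,v=np.meshgrid(np.arange(w),np.arange(h)); D=f["depth"].astype(float)
    P=np.stack([(u-f["K"][0,2])/f["K"][0,0]*D,(v-f["K"][1,2])/f["K"][1,1]*D,D],-1)-f["t"]
    return P@f["R"]
def rect(f,mask,z):
    "min-area rect of largest blob on plane z: centre mm, long side, short side, long-axis angle deg"
    c=max(cv2.findContours(mask.astype(np.uint8),0,cv2.CHAIN_APPROX_NONE)[0],key=cv2.contourArea)
    p=cast(f,c,z)[:,:2]*1000
    (x,y),(a,b),g=cv2.minAreaRect(p.astype(np.float32))
    if a<b: a,b,g=b,a,g+90
    return np.round([x,y,a,b,(g+90)%180-90],1)
E
python3 - <<'E'
from h import *
f=dict(np.load("/tmp/top0.npz")); P=heights(f); Z=P[...,2]; img=f["color"].astype(int)
v=img.max(2)
def win(c,r=26):
    m=np.zeros(Z.shape,bool); m[c[1]-r:c[1]+r,c[0]-r:c[0]+r]=1; return m
for n,c in dict(round=(206,241),long=(282,233),medium=(354,139),purple=(349,181),square=(431,231),block=(396,188),roll=(245,187)).items():
    w=win(c); h=np.percentile(Z[w],[10,99]).round(4)
    zt=.045 if n=="roll" else .022 if n=="block" else .042
    print(n,h,rect(f,w&(Z>zt-.006)&(Z<zt+.006),zt), "body>10mm",rect(f,w&(Z>.012),zt))
for n,c in dict(nmedium=(216,140),nsquare=(287,147),nlong=(422,149),nround=(355,237)).items():
    w=win(c,32); s=img.max(2)-img.min(2)
    print(n,np.percentile(Z[w],[10,97]).round(4),rect(f,w&(s<30)&(v>110),.004))
c=f["color"][110:260,180:460,::-1]; cv2.imwrite("pics/crop0.png",cv2.resize(c,None,fx=2.85,fy=2.85,interpolation=2))
E
```

```text
round [-0.0012  0.0453] [421.5 212.   32.   31.7 -89.1] body>10mm [420.6 209.8  38.   32.8  77. ]
long [-0.0008  0.0464] [437.5  72.3  71.5  23.6 -32.2] body>10mm [435.1  72.4  75.5  26.1 -32.2]
medium [-0.0009  0.0461] [623.5 -63.3  48.7  23.8  -6.4] body>10mm [620.4 -62.4  55.   25.3  -7.1]
purple [-0.0009  0.0458] [540.1 -56.2  48.2  23.9 -20. ] body>10mm [538.  -55.4  52.4  23.9 -20. ]
square [-0.0007  0.0448] [ 446.3 -213.5   24.1   24.   -27.2] body>10mm [ 445.2 -210.8   28.4   28.1   63.9]
block [-0.0007  0.0291] [ 529.  -147.    30.9   30.6   85.7] body>10mm [ 528.4 -146.5   31.6   31.1   -0.6]
roll [-0.0012  0.0472] [525.1 143.   36.9  34.7  46.2] body>10mm [523.2 141.   42.3  34.7  46.2]
nmedium [-0.0011  0.0129] [624.1 212.   63.5  38.3 -20.3]
nsquare [-0.0011  0.0126] [613.   67.2  39.3  39.1 -76.2]
nlong [-0.0004  0.0141] [ 612.9 -204.8  111.2   63.5  -14. ]
nround [-0.0005  0.0128] [435.6 -71.   73.4  72.6 -66.7]
```

View pics/crop0.png

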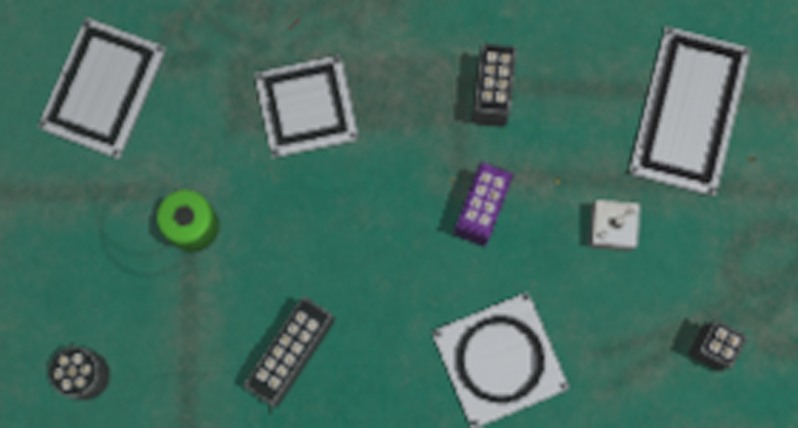

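The crop confirms the choice: dark adapters with 4, 8, 12 and 7 contacts, and the purple one left out. All measured sizes match the description. Next is a helper that turns world targets into tool-frame shifts.

```bash
cat >> h.py <<'E'
from scipy.spatial.transform import Rotation as Ro
def plan(*targets):
    "targets (x,y,z in m, closing angle deg): shifts in cm along the tool axes at now, each counted from now"
    o=status.get_obs(); R=Ro.from_rotvec(o["orientation"]).as_matrix(); g=np.degrees(np.arctan2(R[1,1],R[0,1]))
    print("now",np.round(o["tcp_pos"],4),"closing",g.round(1),"tilt",np.degrees(np.arccos(-R[2,2])).round(2),"t",round(o["clock"],2),"w",np.round(o["grip_width"],4),"F",np.round(o["gripper_force"],1))
    for x,y,z,a in targets:
        s=R.T@(np.array([x,y,z])-o["tcp_pos"])*100
        print((x,y,z,a),"d",s.round(2),"yaw",round((g-a+90)%180-90,1),"dist mm",(np.linalg.norm(s)*10).round())
E
python3 -c "
from h import *
plan((.4215,.212,.12,76),(.4215,.212,.041,76))"
```

```text
now [0.1629 0.6546 0.2554] closing 76.0 tilt 0.09 t 0.1 w 0.0854 F 0.0
(0.4215, 0.212, 0.12, 76) d [-35.78 -36.69  13.61] yaw 0.0 dist mm 530.0
(0.4215, 0.212, 0.041, 76) d [-35.78 -36.67  21.51] yaw 0.0 dist mm 556.0
```

Call:
send_rows --steps '[{"dx": -3.6,"dy": -3.7,"dz": 1.4},{"dx": -7.5,"dy": -7.7,"dz": 2.8},{"dx": -11.4,"dy": -11.7,"dz": 4.2},{"dx": -15.3,"dy": -15.7,"dz": 5.6},{"dx": -19.2,"dy": -19.7,"dz": 7}]' --force 40

```text
validation failed for argument at $.st...
```

Call:
send_rows --steps '[{"dx": -4.2,"dy": -4.2,"dz": 1.6},{"dx": -8.4,"dy": -8.4,"dz": 3.2},{"dx": -12.5,"dy": -12.8,"dz": 5},{"dx": -16.5,"dy": -16.9,"dz": 6.6},{"dx": -16.6,"dy": -17,"dz": 6.6}]'

```text
validation failed for argument at $.st...
```

```bash
python3 -c "
from h import *
plan((.4215,.212,.12,76),(.4215,.212,.041,76))
f=imaging.grab_frame('wrist'); cv2.imwrite('pics/w1.png',f['color'][:,:,::-1])"
```

```text
now [0.1629 0.6546 0.2554] closing 76.0 tilt 0.09 t 0.1 w 0.0854 F 0.0
(0.4215, 0.212, 0.12, 76) d [-35.78 -36.69  13.61] yaw 0.0 dist mm 530.0
(0.4215, 0.212, 0.041, 76) d [-35.78 -36.67  21.51] yaw 0.0 dist mm 556.0
```

View pics/w1.png

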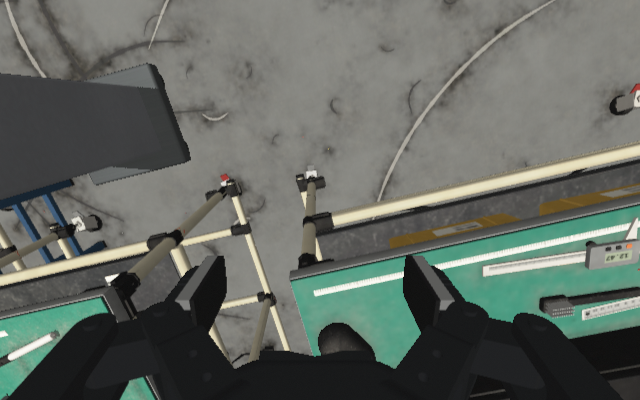

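The calls were refused and the arm hasn't moved. The wrist view still shows the start pose over the bench's left edge. My rows probably need all five keys, so I'll send them complete.

Call:
send_rows --steps '[{"dx": -3.6,"dy": -3.7,"dz": 1.4,"yaw": 0,"gripper": 1},{"dx": -7.5,"dy": -7.7,"dz": 2.8,"yaw": 0,"gripper": 1},{"dx": -11.4,"dy": -11.7,"dz": 4.2,"yaw": 0,"gripper": 1},{"dx": -15.3,"dy": -15.7,"dz": 5.6,"yaw": 0,"gripper": 1},{"dx": -19.2,"dy": -19.7,"dz": 7,"yaw": 0,"gripper": 1}]' --force 40

```text
clock: 0.78
tcp_pos: [0.3024, 0.4158, 0.1859]
orientation: [0.382, 3.118, 0.0]
contact_force: [1.0, -0.1, 0.6]
grip_width: 0.0849
gripper_force: 0.0
```

Call:
send_rows --steps '[{"dx": -4.2,"dy": -4.2,"dz": 1.6,"yaw": 0,"gripper": 1},{"dx": -8.4,"dy": -8.4,"dz": 3.2,"yaw": 0,"gripper": 1},{"dx": -12.5,"dy": -12.8,"dz": 5,"yaw": 0,"gripper": 1},{"dx": -16.4,"dy": -16.8,"dz": 6.6,"yaw": 0,"gripper": 1},{"dx": -16.6,"dy": -17,"dz": 6.6,"yaw": 0,"gripper": 1}]'

```text
clock: 1.4
tcp_pos: [0.4228, 0.2075, 0.1192]
orientation: [-0.394, -3.116, 0.005]
contact_force: [0.5, 0.3, 0.3]
grip_width: 0.0854
gripper_force: 0.0
```

```bash
python3 -c "
from h import *
plan((.4215,.212,.12,76),(.4215,.212,.041,76))
f=imaging.grab_frame('wrist'); cv2.imwrite('pics/w2.png',f['color'][:,:,::-1])"
```

```text
now [0.4228 0.2075 0.1192] closing 75.6 tilt 0.19 t 1.4 w 0.0854 F 0.0
(0.4215, 0.212, 0.12, 76) d [ 0.24  0.4  -0.08] yaw -0.4 dist mm 5.0
(0.4215, 0.212, 0.041, 76) d [0.23 0.42 7.82] yaw -0.4 dist mm 78.0
```

View pics/w2.png

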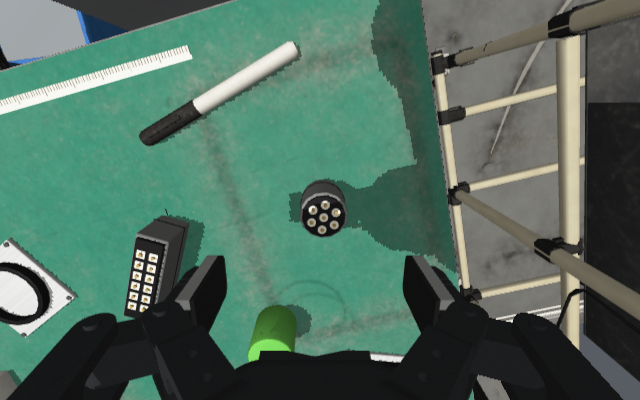

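The wrist view shows the round adapter at (323,215), between the open fingers in the closing direction. The roll (272,335) and long adapter (150,265) are clear of it. The ~4 mm offset is transient overshoot. Descend and grip.

Call:
send_rows --steps '[{"dx": 0,"dy": 0,"dz": 2.5,"yaw": 0,"gripper": 1},{"dx": 0,"dy": 0,"dz": 5,"yaw": 0,"gripper": 1},{"dx": 0,"dy": 0,"dz": 7,"yaw": 0,"gripper": 1},{"dx": 0,"dy": 0,"dz": 7.8,"yaw": 0,"gripper": 1},{"dx": 0,"dy": 0,"dz": 7.8,"yaw": 0,"gripper": 0.7}]'

```text
clock: 2.08
tcp_pos: [0.4214, 0.2134, 0.0423]
orientation: [-0.38, -3.118, -0.0]
contact_force: [0.7, 0.2, 0.2]
grip_width: 0.0698
gripper_force: 0.0
```

Call:
send_rows --steps '[{"dx": 0,"dy": 0,"dz": 0,"yaw": 0,"gripper": 0.2},{"dx": 0,"dy": 0,"dz": 0,"yaw": 0,"gripper": 0.2},{"dx": 0,"dy": 0,"dz": 0,"yaw": 0,"gripper": 0.2},{"dx": 0,"dy": 0,"dz": 0,"yaw": 0,"gripper": 0.2},{"dx": 0,"dy": 0,"dz": 0,"yaw": 0,"gripper": 0.2}]' --force 40

```text
clock: 2.7
tcp_pos: [0.4222, 0.2129, 0.0432]
orientation: [0.382, 3.117, 0.002]
contact_force: [-1.2, 0.1, 6.1]
grip_width: 0.0329
gripper_force: 39.2
```

```bash
python3 -c "
from h import *
plan((.4215,.212,.13,76),(.4356,-.071,.13,76))"
```

```text
now [0.4222 0.2129 0.0432] closing 76.0 tilt 0.09 t 2.7 w 0.0329 F 39.2
(0.4215, 0.212, 0.13, 76) d [ 0.04 -0.09 -8.68] yaw 0.0 dist mm 87.0
(0.4356, -0.071, 0.13, 76) d [ -8.16 -27.22  -8.71] yaw 0.0 dist mm 297.0
```

Call:
send_rows --steps '[{"dx": 0,"dy": 0,"dz": -2,"yaw": 0,"gripper": 0.2},{"dx": 0,"dy": 0,"dz": -5,"yaw": 0,"gripper": 0.2},{"dx": 0,"dy": 0,"dz": -7.5,"yaw": 0,"gripper": 0.2},{"dx": -0.6,"dy": -2,"dz": -8.7,"yaw": 0,"gripper": 0.2},{"dx": -1.8,"dy": -6,"dz": -8.7,"yaw": 0,"gripper": 0.2}]'

```text
clock: 3.32
tcp_pos: [0.4253, 0.1497, 0.1303]
orientation: [0.378, 3.117, 0.003]
contact_force: [0.1, -1.4, -1.2]
grip_width: 0.0324
gripper_force: 39.9
```

Call:
send_rows --steps '[{"dx": -1.5,"dy": -5,"dz": 0,"yaw": 0,"gripper": 0.2},{"dx": -3.2,"dy": -10.5,"dz": 0,"yaw": 0,"gripper": 0.2},{"dx": -4.8,"dy": -16,"dz": 0,"yaw": 0,"gripper": 0.2},{"dx": -6,"dy": -20,"dz": 0,"yaw": 0,"gripper": 0.2},{"dx": -6.4,"dy": -21.1,"dz": 0,"yaw": 0,"gripper": 0.2}]'

```text
clock: 3.95
tcp_pos: [0.4345, -0.0742, 0.1291]
orientation: [-0.391, -3.116, 0.001]
contact_force: [-0.1, 1.0, -0.7]
grip_width: 0.0325
gripper_force: 39.9
```

Call:
send_rows --steps '[{"dx": 0,"dy": 0,"dz": 0,"yaw": 0,"gripper": 0.2},{"dx": 0,"dy": 0,"dz": 0,"yaw": 0,"gripper": 0.2},{"dx": 0,"dy": 0,"dz": 0,"yaw": 0,"gripper": 0.2}]'

```text
clock: 4.32
tcp_pos: [0.4359, -0.069, 0.1292]
orientation: [-0.378, -3.118, -0.001]
contact_force: [0.4, -0.0, -0.9]
grip_width: 0.0328
gripper_force: 39.9
```

```bash
python3 -c "
from h import *
plan((.4356,-.071,.047,76))
f=imaging.grab_frame('wrist'); cv2.imwrite('pics/w3.png',f['color'][:,:,::-1])"
```

```text
now [ 0.4359 -0.069   0.1292] closing 76.2 tilt 0.03 t 4.33 w 0.0328 F 39.9
(0.4356, -0.071, 0.047, 76) d [-0.02 -0.2   8.22] yaw 0.2 dist mm 82.0
```

View pics/w3.png

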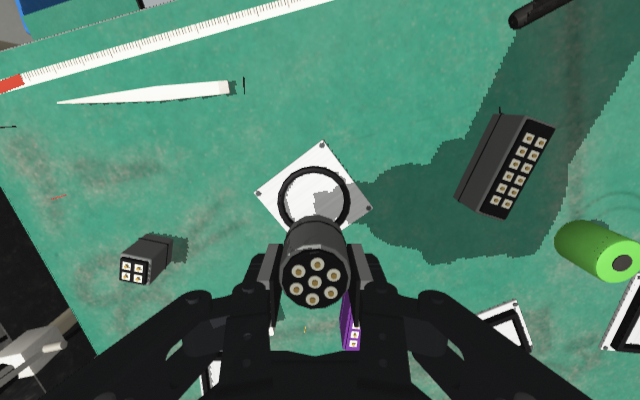

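The round adapter is held upright at (315,272). The nest's ring is below it at (314,200). Lower and release.

Call:
send_rows --steps '[{"dx": 0,"dy": 0,"dz": 2.5,"yaw": 0,"gripper": 0.2},{"dx": 0,"dy": 0,"dz": 5,"yaw": 0,"gripper": 0.2},{"dx": 0,"dy": 0,"dz": 7,"yaw": 0,"gripper": 0.2},{"dx": 0,"dy": 0,"dz": 8.1,"yaw": 0,"gripper": 0.2},{"dx": 0,"dy": 0,"dz": 8.2,"yaw": 0,"gripper": 0.2}]'

```text
clock: 5.0
tcp_pos: [0.4358, -0.07, 0.0469]
orientation: [-0.381, -3.118, 0.0]
contact_force: [-0.2, -0.1, -1.0]
grip_width: 0.0324
gripper_force: 41.3
```

Call:
send_rows --steps '[{"dx": 0,"dy": 0,"dz": 0,"yaw": 0,"gripper": 0.2},{"dx": 0,"dy": 0,"dz": 0,"yaw": 0,"gripper": 0.45},{"dx": 0,"dy": 0,"dz": 0,"yaw": 0,"gripper": 0.6},{"dx": 0,"dy": 0,"dz": 0,"yaw": 0,"gripper": 0.75},{"dx": 0,"dy": 0,"dz": 0,"yaw": 0,"gripper": 0.75}]'

```text
clock: 5.62
tcp_pos: [0.436, -0.0703, 0.0474]
orientation: [0.382, 3.118, 0.0]
contact_force: [-0.1, -0.8, 0.0]
grip_width: 0.0642
gripper_force: 0.0
```

Call:
send_rows --steps '[{"dx": 0,"dy": 0,"dz": -2,"yaw": 0,"gripper": 1},{"dx": 0,"dy": 0,"dz": -5,"yaw": 0,"gripper": 1},{"dx": 0,"dy": 0,"dz": -7.2,"yaw": 0,"gripper": 1},{"dx": 0,"dy": 0,"dz": -7.2,"yaw": 0,"gripper": 1}]'

```text
clock: 6.12
tcp_pos: [0.437, -0.0703, 0.1205]
orientation: [0.382, 3.115, 0.001]
contact_force: [0.4, -0.1, -0.2]
grip_width: 0.0857
gripper_force: 0.0
```

```bash
python3 -c "
from h import *
plan((.4463,-.2135,.12,62.8),(.4463,-.2135,.041,62.8))
f=imaging.grab_frame('wrist'); cv2.imwrite('pics/w4.png',f['color'][:,:,::-1])"
```

```text
now [ 0.437  -0.0703  0.1205] closing 76.0 tilt 0.2 t 6.12 w 0.0857 F 0.0
(0.4463, -0.2135, 0.12, 62.8) d [ -4.36 -13.67   0.05] yaw 13.2 dist mm 143.0
(0.4463, -0.2135, 0.041, 62.8) d [ -4.33 -13.68   7.95] yaw 13.2 dist mm 164.0
```

View pics/w4.png

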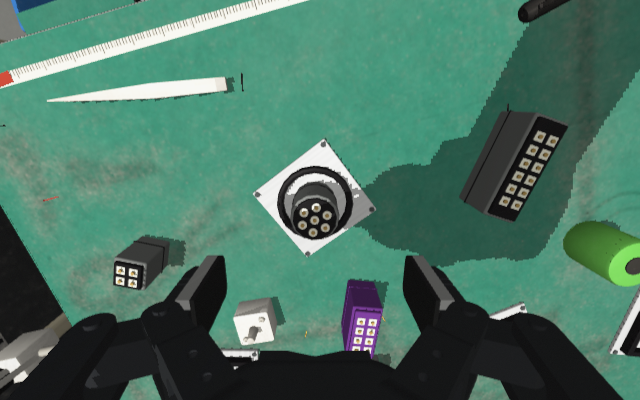

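The round adapter stands upright in its nest, at (315,213). Next is the square one.

Call:
send_rows --steps '[{"dx": -1.4,"dy": -4.3,"dz": 0,"yaw": 4,"gripper": 1},{"dx": -2.9,"dy": -9,"dz": 0,"yaw": 9,"gripper": 1},{"dx": -4.2,"dy": -13,"dz": 0,"yaw": 13,"gripper": 1},{"dx": -4.4,"dy": -13.6,"dz": 0,"yaw": 13.2,"gripper": 1},{"dx": -4.4,"dy": -13.6,"dz": 0,"yaw": 13.2,"gripper": 1}]'

```text
clock: 6.8
tcp_pos: [0.4451, -0.2125, 0.1183]
orientation: [-0.738, -3.052, -0.0]
contact_force: [-0.0, 1.1, -0.1]
grip_width: 0.0852
gripper_force: 0.0
```

Call:
send_rows --steps '[{"dx": 0,"dy": 0,"dz": 0,"yaw": 0,"gripper": 1},{"dx": 0,"dy": 0,"dz": 0,"yaw": 0,"gripper": 1}]'

```text
clock: 7.05
tcp_pos: [0.4458, -0.2115, 0.1191]
orientation: [-0.734, -3.054, -0.001]
contact_force: [0.9, -0.1, 1.0]
grip_width: 0.0855
gripper_force: 0.0
```

```bash
python3 -c "
from h import *
plan((.4463,-.2135,.041,62.8))
f=imaging.grab_frame('wrist'); cv2.imwrite('pics/w5.png',f['color'][:,:,::-1])"
```

```text
now [ 0.4458 -0.2115  0.1191] closing 63.0 tilt 0.05 t 7.05 w 0.0855 F 0.0
(0.4463, -0.2135, 0.041, 62.8) d [-0.14 -0.16  7.81] yaw 0.2 dist mm 78.0
```

View pics/w5.png

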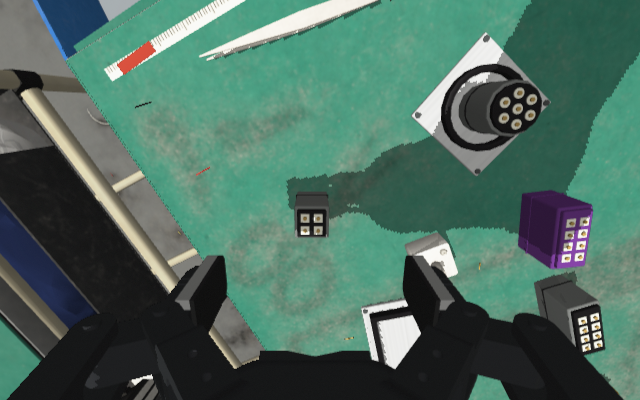

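The square adapter sits at (312,215), centred between the fingers and aligned. The block (430,255) is clear. Descend and grip.

Call:
send_rows --steps '[{"dx": 0,"dy": -0.1,"dz": 2.5,"yaw": 0,"gripper": 1},{"dx": 0,"dy": -0.1,"dz": 5,"yaw": 0,"gripper": 1},{"dx": 0,"dy": -0.1,"dz": 7,"yaw": 0,"gripper": 1},{"dx": 0,"dy": -0.1,"dz": 7.8,"yaw": 0,"gripper": 0.7},{"dx": 0,"dy": -0.1,"dz": 7.8,"yaw": 0,"gripper": 0.5}]'

```text
clock: 7.72
tcp_pos: [0.4452, -0.2135, 0.0412]
orientation: [-0.737, -3.053, -0.0]
contact_force: [0.8, -0.1, 0.8]
grip_width: 0.0521
gripper_force: 0.0
```

Call:
send_rows --steps '[{"dx": 0,"dy": 0,"dz": 0,"yaw": 0,"gripper": 0.1},{"dx": 0,"dy": 0,"dz": 0,"yaw": 0,"gripper": 0.1},{"dx": 0,"dy": 0,"dz": 0,"yaw": 0,"gripper": 0.1},{"dx": 0,"dy": 0,"dz": 0,"yaw": 0,"gripper": 0.1},{"dx": 0,"dy": 0,"dz": 0,"yaw": 0,"gripper": 0.1}]' --force 40

```text
clock: 8.35
tcp_pos: [0.446, -0.214, 0.0421]
orientation: [0.738, 3.052, 0.0]
contact_force: [-0.4, 1.0, 6.3]
grip_width: 0.0231
gripper_force: 40.0
```

Call:
send_rows --steps '[{"dx": 0,"dy": 0,"dz": -2,"yaw": 0,"gripper": 0.1},{"dx": 0,"dy": 0,"dz": -5,"yaw": 0,"gripper": 0.1},{"dx": 0,"dy": 0,"dz": -7.5,"yaw": 0,"gripper": 0.1},{"dx": 0,"dy": 0,"dz": -8.7,"yaw": 0,"gripper": 0.1},{"dx": 0,"dy": 0,"dz": -8.7,"yaw": 0,"gripper": 0.1}]'

```text
clock: 8.98
tcp_pos: [0.4457, -0.2138, 0.1287]
orientation: [0.737, 3.052, 0.0]
contact_force: [0.1, 0.0, -0.6]
grip_width: 0.0233
gripper_force: 39.4
```

```bash
python3 -c "
from h import *
plan((.613,.0672,.13,103.8))"
```

```text
now [ 0.4457 -0.2138  0.1287] closing 62.8 tilt 0.09 t 8.97 w 0.0233 F 39.4
(0.613, 0.0672, 0.13, 103.8) d [-2.06 32.64 -0.11] yaw -41.0 dist mm 327.0
```

Call:
send_rows --steps '[{"dx": -0.2,"dy": 3,"dz": 0,"yaw": -4,"gripper": 0.1},{"dx": -0.5,"dy": 8,"dz": 0,"yaw": -10,"gripper": 0.1},{"dx": -0.8,"dy": 13,"dz": 0,"yaw": -16,"gripper": 0.1},{"dx": -1.2,"dy": 18.5,"dz": 0,"yaw": -23,"gripper": 0.1},{"dx": -1.5,"dy": 24,"dz": 0,"yaw": -30,"gripper": 0.1}]'

```text
clock: 9.6
tcp_pos: [0.5683, -0.0056, 0.1269]
orientation: [0.084, -3.139, -0.0]
contact_force: [0.5, -0.7, -0.2]
grip_width: 0.023
gripper_force: 39.4
```

```bash
python3 -c "
from h import *
plan((.613,.0672,.13,103.8))"
```

```text
now [ 0.5683 -0.0056  0.1269] closing 93.0 tilt 0.11 t 9.6 w 0.023 F 39.4
(0.613, 0.0672, 0.13, 103.8) d [-4.85  7.03 -0.32] yaw -10.8 dist mm 85.0
```

Call:
send_rows --steps '[{"dx": -2.5,"dy": 3.7,"dz": 0,"yaw": -5,"gripper": 0.1},{"dx": -4.3,"dy": 6.5,"dz": 0,"yaw": -10,"gripper": 0.1},{"dx": -4.8,"dy": 7.2,"dz": 0,"yaw": -11,"gripper": 0.1},{"dx": -4.8,"dy": 7.2,"dz": 0,"yaw": -11,"gripper": 0.1},{"dx": -4.8,"dy": 7.2,"dz": 0,"yaw": -11,"gripper": 0.1}]'

```text
clock: 10.22
tcp_pos: [0.6118, 0.0651, 0.1278]
orientation: [0.373, -3.118, 0.002]
contact_force: [0.4, -0.1, -0.6]
grip_width: 0.0227
gripper_force: 39.4
```

```bash
python3 -c "
from h import *
plan((.613,.0672,.0465,103.8))
f=imaging.grab_frame('wrist'); cv2.imwrite('pics/w6.png',f['color'][:,:,::-1])"
```

```text
now [0.6118 0.0651 0.1278] closing 103.7 tilt 0.1 t 10.22 w 0.0227 F 39.4
(0.613, 0.0672, 0.0465, 103.8) d [-0.18  0.19  8.13] yaw -0.1 dist mm 81.0
```

View pics/w6.png

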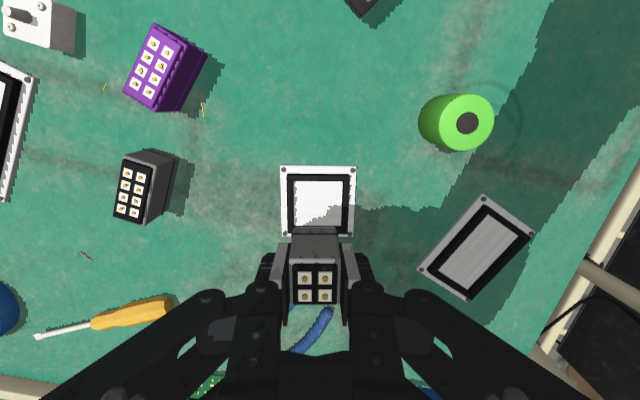

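The square adapter is held at (316,283), aligned with its nest at (318,202). Lower and release.

Call:
send_rows --steps '[{"dx": -0.1,"dy": 0.1,"dz": 2.5,"yaw": 0,"gripper": 0.1},{"dx": -0.1,"dy": 0.1,"dz": 5,"yaw": 0,"gripper": 0.1},{"dx": -0.1,"dy": 0.1,"dz": 7,"yaw": 0,"gripper": 0.1},{"dx": -0.1,"dy": 0.1,"dz": 8,"yaw": 0,"gripper": 0.1},{"dx": -0.1,"dy": 0.1,"dz": 8.1,"yaw": 0,"gripper": 0.1}]'

```text
clock: 10.9
tcp_pos: [0.6132, 0.0679, 0.0469]
orientation: [0.377, -3.118, 0.0]
contact_force: [0.0, 0.0, -0.5]
grip_width: 0.0234
gripper_force: 39.5
```

Call:
send_rows --steps '[{"dx": 0,"dy": 0,"dz": 0,"yaw": 0,"gripper": 0.1},{"dx": 0,"dy": 0,"dz": 0,"yaw": 0,"gripper": 0.35},{"dx": 0,"dy": 0,"dz": 0,"yaw": 0,"gripper": 0.5},{"dx": 0,"dy": 0,"dz": 0,"yaw": 0,"gripper": 0.65},{"dx": 0,"dy": 0,"dz": 0,"yaw": 0,"gripper": 0.65}]'

```text
clock: 11.52
tcp_pos: [0.6134, 0.0684, 0.0474]
orientation: [-0.378, 3.119, 0.0]
contact_force: [-0.1, 0.3, -0.1]
grip_width: 0.0553
gripper_force: 0.0
```

Call:
send_rows --steps '[{"dx": 0,"dy": 0,"dz": -2,"yaw": 0,"gripper": 1},{"dx": 0,"dy": 0,"dz": -5,"yaw": 0,"gripper": 1},{"dx": 0,"dy": 0,"dz": -7.2,"yaw": 0,"gripper": 1},{"dx": 0,"dy": 0,"dz": -7.2,"yaw": 0,"gripper": 1},{"dx": 0,"dy": 0,"dz": -7.2,"yaw": 0,"gripper": 1}]'

```text
clock: 12.15
tcp_pos: [0.6131, 0.0684, 0.1194]
orientation: [0.378, -3.119, -0.0]
contact_force: [0.5, 0.4, 0.4]
grip_width: 0.0855
gripper_force: 0.0
```

```bash
python3 -c "
from h import *
plan((.6235,-.0633,.12,83.6))
f=imaging.grab_frame('wrist'); cv2.imwrite('pics/w7.png',f['color'][:,:,::-1])"
```

```text
now [0.6131 0.0684 0.1194] closing 103.8 tilt 0.01 t 12.15 w 0.0855 F 0.0
(0.6235, -0.0633, 0.12, 83.6) d [  2.14 -13.03  -0.06] yaw 20.2 dist mm 132.0
```

View pics/w7.png

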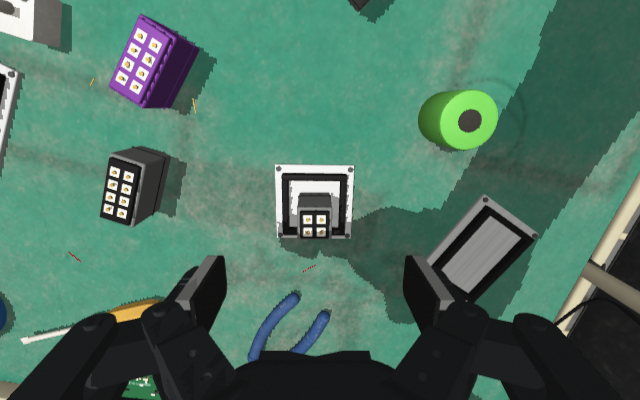

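The square adapter stands in its nest, at (314,222). Next is the medium one, at (120,190). Purple stays where it is.

Call:
send_rows --steps '[{"dx": 0.7,"dy": -4,"dz": 0,"yaw": 6,"gripper": 1},{"dx": 1.4,"dy": -8.5,"dz": 0,"yaw": 13,"gripper": 1},{"dx": 2,"dy": -12.2,"dz": 0,"yaw": 19,"gripper": 1},{"dx": 2.1,"dy": -13,"dz": 0,"yaw": 20.2,"gripper": 1},{"dx": 2.1,"dy": -13,"dz": 0,"yaw": 20.2,"gripper": 1}]'

```text
clock: 12.82
tcp_pos: [0.6236, -0.0627, 0.1185]
orientation: [-0.174, -3.135, -0.0]
contact_force: [0.6, 0.5, -0.3]
grip_width: 0.0855
gripper_force: 0.0
```

Call:
send_rows --steps '[{"dx": 0,"dy": 0,"dz": 0,"yaw": 0,"gripper": 1},{"dx": 0,"dy": 0,"dz": 0,"yaw": 0,"gripper": 1}]'

```text
clock: 13.08
tcp_pos: [0.6241, -0.0611, 0.1191]
orientation: [-0.17, -3.137, -0.001]
contact_force: [0.8, -0.3, 0.0]
grip_width: 0.0858
gripper_force: 0.0
```

```bash
python3 -c "
from h import *
plan((.6235,-.0633,.041,83.6))
f=imaging.grab_frame('wrist'); cv2.imwrite('pics/w8.png',f['color'][:,:,::-1])"
```

```text
now [ 0.6241 -0.0611  0.1191] closing 83.8 tilt 0.05 t 13.07 w 0.0858 F 0.0
(0.6235, -0.0633, 0.041, 83.6) d [ 0.03 -0.23  7.81] yaw 0.2 dist mm 78.0
```

View pics/w8.png

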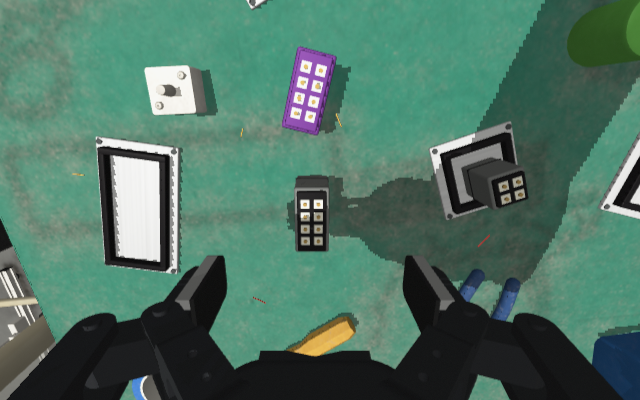

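The dark medium adapter with 8 contacts is at (312,220), centred and aligned. Purple at (309,92) is behind it and clear. Descend and grip.

Call:
send_rows --steps '[{"dx": 0,"dy": -0.1,"dz": 2.5,"yaw": 0,"gripper": 1},{"dx": 0,"dy": -0.1,"dz": 5,"yaw": 0,"gripper": 1},{"dx": 0,"dy": -0.1,"dz": 7,"yaw": 0,"gripper": 1},{"dx": 0,"dy": -0.1,"dz": 7.8,"yaw": 0,"gripper": 0.7},{"dx": 0,"dy": -0.1,"dz": 7.8,"yaw": 0,"gripper": 0.5}]'

```text
clock: 13.75
tcp_pos: [0.6239, -0.0638, 0.041]
orientation: [-0.174, -3.136, 0.0]
contact_force: [0.7, -1.0, 0.4]
grip_width: 0.0518
gripper_force: 0.0
```

Call:
send_rows --steps '[{"dx": 0,"dy": 0,"dz": 0,"yaw": 0,"gripper": 0.1},{"dx": 0,"dy": 0,"dz": 0,"yaw": 0,"gripper": 0.1},{"dx": 0,"dy": 0,"dz": 0,"yaw": 0,"gripper": 0.1},{"dx": 0,"dy": 0,"dz": 0,"yaw": 0,"gripper": 0.1},{"dx": 0,"dy": 0,"dz": 0,"yaw": 0,"gripper": 0.1}]' --force 40

```text
clock: 14.38
tcp_pos: [0.6247, -0.064, 0.0423]
orientation: [0.175, 3.135, 0.0]
contact_force: [-0.7, 0.6, 7.5]
grip_width: 0.0232
gripper_force: 40.5
```

Call:
send_rows --steps '[{"dx": 0,"dy": 0,"dz": -2,"yaw": 0,"gripper": 0.1},{"dx": 0,"dy": 0,"dz": -5,"yaw": 0,"gripper": 0.1},{"dx": 0,"dy": 0,"dz": -7.5,"yaw": 0,"gripper": 0.1},{"dx": 0,"dy": 0,"dz": -8.7,"yaw": 0,"gripper": 0.1},{"dx": 0,"dy": 0,"dz": -8.7,"yaw": 0,"gripper": 0.1}]'

```text
clock: 15.0
tcp_pos: [0.6243, -0.0639, 0.1293]
orientation: [0.174, 3.135, 0.0]
contact_force: [-0.1, -0.6, -1.1]
grip_width: 0.0234
gripper_force: 39.6
```

```bash
python3 -c "
from h import *
plan((.6241,.212,.13,69.7))"
```

```text
now [ 0.6243 -0.0639  0.1293] closing 83.6 tilt 0.1 t 15.0 w 0.0234 F 39.6
(0.6241, 0.212, 0.13, 69.7) d [ 3.08 27.41 -0.07] yaw 13.9 dist mm 276.0
```

Call:
send_rows --steps '[{"dx": 0.4,"dy": 3.5,"dz": 0,"yaw": 2,"gripper": 0.1},{"dx": 1,"dy": 9,"dz": 0,"yaw": 5,"gripper": 0.1},{"dx": 1.7,"dy": 15,"dz": 0,"yaw": 8,"gripper": 0.1},{"dx": 2.4,"dy": 21,"dz": 0,"yaw": 11,"gripper": 0.1},{"dx": 2.9,"dy": 25.5,"dz": 0,"yaw": 13.9,"gripper": 0.1}]'

```text
clock: 15.62
tcp_pos: [0.622, 0.1961, 0.1268]
orientation: [-0.551, -3.091, 0.0]
contact_force: [1.3, -0.7, -0.1]
grip_width: 0.0229
gripper_force: 39.6
```

Call:
send_rows --steps '[{"dx": -0.3,"dy": 1.9,"dz": 0,"yaw": 0,"gripper": 0.1},{"dx": -0.3,"dy": 1.9,"dz": 0,"yaw": 0,"gripper": 0.1},{"dx": -0.3,"dy": 1.9,"dz": 0,"yaw": 0,"gripper": 0.1},{"dx": -0.3,"dy": 1.9,"dz": 0,"yaw": 0,"gripper": 0.1}]'

```text
clock: 16.12
tcp_pos: [0.633, 0.2069, 0.1283]
orientation: [-0.558, -3.092, 0.002]
contact_force: [0.5, 0.4, -0.3]
grip_width: 0.0233
gripper_force: 39.6
```

```bash
python3 -c "
from h import *
plan((.6241,.212,.047,69.7))
f=imaging.grab_frame('wrist'); cv2.imwrite('pics/w9.png',f['color'][:,:,::-1])"
```

```text
now [0.633  0.2069 0.1283] closing 69.6 tilt 0.06 t 16.12 w 0.0233 F 39.6
(0.6241, 0.212, 0.047, 69.7) d [1.01 0.18 8.13] yaw -0.1 dist mm 82.0
```

View pics/w9.png

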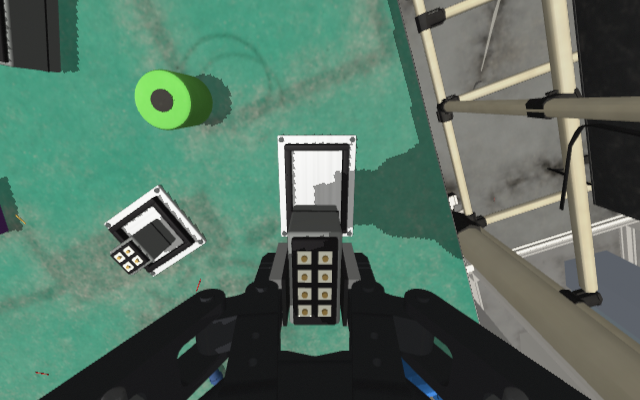

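The medium adapter is held at (314,282). Its nest is below and in line, centred at u≈317, so about 1 cm of dx is still needed. Shift and settle before lowering.

Call:
send_rows --steps '[{"dx": 0.9,"dy": 0,"dz": 0.5,"yaw": 0,"gripper": 0.1},{"dx": 1.0,"dy": 0,"dz": 2.5,"yaw": 0,"gripper": 0.1},{"dx": 1.0,"dy": 0,"dz": 4.5,"yaw": 0,"gripper": 0.1},{"dx": 1.0,"dy": 0,"dz": 5,"yaw": 0,"gripper": 0.1},{"dx": 1.0,"dy": 0,"dz": 5,"yaw": 0,"gripper": 0.1}]'

```text
clock: 16.8
tcp_pos: [0.6232, 0.2128, 0.0774]
orientation: [-0.553, -3.092, 0.001]
contact_force: [0.3, 0.7, -0.2]
grip_width: 0.0231
gripper_force: 39.6
```

```bash
python3 -c "
from h import *
plan((.6241,.212,.047,69.7))"
```

```text
now [0.6232 0.2128 0.0774] closing 69.7 tilt 0.08 t 16.8 w 0.0231 F 39.6
(0.6241, 0.212, 0.047, 69.7) d [-0.12 -0.04  3.04] yaw 0.0 dist mm 30.0
```

Call:
send_rows --steps '[{"dx": -0.1,"dy": 0,"dz": 1.2,"yaw": 0,"gripper": 0.1},{"dx": -0.1,"dy": 0,"dz": 2.4,"yaw": 0,"gripper": 0.1},{"dx": -0.1,"dy": 0,"dz": 3,"yaw": 0,"gripper": 0.1},{"dx": -0.1,"dy": 0,"dz": 3.1,"yaw": 0,"gripper": 0.1},{"dx": -0.1,"dy": 0,"dz": 3.1,"yaw": 0,"gripper": 0.1}]'

```text
clock: 17.42
tcp_pos: [0.6245, 0.2127, 0.0474]
orientation: [0.553, 3.092, 0.0]
contact_force: [0.3, -0.1, -0.9]
grip_width: 0.0234
gripper_force: 39.6
```

Call:
send_rows --steps '[{"dx": 0,"dy": 0,"dz": 0,"yaw": 0,"gripper": 0.1},{"dx": 0,"dy": 0,"dz": 0,"yaw": 0,"gripper": 0.35},{"dx": 0,"dy": 0,"dz": 0,"yaw": 0,"gripper": 0.5},{"dx": 0,"dy": 0,"dz": 0,"yaw": 0,"gripper": 0.65},{"dx": 0,"dy": 0,"dz": 0,"yaw": 0,"gripper": 0.65}]'

```text
clock: 18.05
tcp_pos: [0.6244, 0.2127, 0.0473]
orientation: [0.553, 3.092, 0.0]
contact_force: [0.2, -1.1, 0.5]
grip_width: 0.0555
gripper_force: 0.0
```

Call:
send_rows --steps '[{"dx": 0,"dy": 0,"dz": -2,"yaw": 0,"gripper": 1},{"dx": 0,"dy": 0,"dz": -5,"yaw": 0,"gripper": 1},{"dx": 0,"dy": 0,"dz": -7.2,"yaw": 0,"gripper": 1},{"dx": 0,"dy": 0,"dz": -7.2,"yaw": 0,"gripper": 1},{"dx": 0,"dy": 0,"dz": -7.2,"yaw": 0,"gripper": 1}]'

```text
clock: 18.68
tcp_pos: [0.6241, 0.2127, 0.1194]
orientation: [-0.553, -3.093, -0.0]
contact_force: [-0.1, -0.7, -0.1]
grip_width: 0.0857
gripper_force: 0.0
```

```bash
python3 -c "
from h import *
plan((.4375,.0723,.12,57.8))
f=imaging.grab_frame('wrist'); cv2.imwrite('pics/w10.png',f['color'][:,:,::-1])"
```

```text
now [0.6241 0.2127 0.1194] closing 69.7 tilt 0.01 t 18.68 w 0.0857 F 0.0
(0.4375, 0.0723, 0.12, 57.8) d [ 12.65 -19.63  -0.06] yaw 11.9 dist mm 234.0
```

View pics/w10.png

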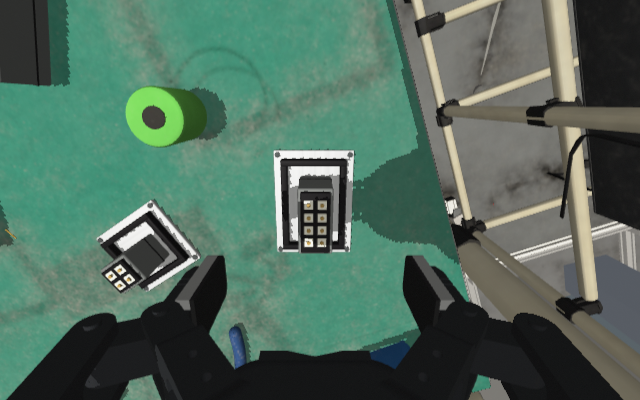

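The medium adapter stands in its nest, at (315,220). Last is the long one.

Call:
send_rows --steps '[{"dx": 2.2,"dy": -3.4,"dz": 0,"yaw": 2,"gripper": 1},{"dx": 5.2,"dy": -8,"dz": 0,"yaw": 5,"gripper": 1},{"dx": 8.2,"dy": -12.8,"dz": 0,"yaw": 8,"gripper": 1},{"dx": 11.2,"dy": -17.4,"dz": 0,"yaw": 11,"gripper": 1},{"dx": 12.6,"dy": -19.6,"dz": 0,"yaw": 11.9,"gripper": 1}]'

```text
clock: 19.35
tcp_pos: [0.4347, 0.0703, 0.1184]
orientation: [-0.873, -3.014, 0.003]
contact_force: [0.5, -0.2, -0.1]
grip_width: 0.0855
gripper_force: 0.0
```

Call:
send_rows --steps '[{"dx": 0,"dy": 0,"dz": 0,"yaw": 0,"gripper": 1},{"dx": 0,"dy": 0,"dz": 0,"yaw": 0,"gripper": 1},{"dx": 0,"dy": 0,"dz": 0,"yaw": 0,"gripper": 1},{"dx": 0,"dy": 0,"dz": 0,"yaw": 0,"gripper": 1}]'

```text
clock: 19.85
tcp_pos: [0.4389, 0.073, 0.1192]
orientation: [0.869, 3.019, -0.0]
contact_force: [-0.1, 0.2, -0.9]
grip_width: 0.0854
gripper_force: 0.0
```

```bash
python3 -c "
from h import *
plan((.4375,.0723,.041,57.8))
f=imaging.grab_frame('wrist'); P=heights(f); m=(P[...,2]>.036)&(P[...,2]<.05)&(np.hypot(P[...,0]-.4375,P[...,1]-.0723)<.06)
print(rect(f,m,.042))"
```

```text
now [0.4389 0.073  0.1192] closing 57.9 tilt 0.02 t 19.85 w 0.0854 F 0.0
(0.4375, 0.0723, 0.041, 57.8) d [ 0.08 -0.13  7.82] yaw 0.1 dist mm 78.0
[436.   73.9  71.2  23.5 -32.1]
```

The wrist view agrees with the top view to within 2 mm, and the size measures 71 x 23.5 mm. Grip.

Call:
send_rows --steps '[{"dx": 0.1,"dy": 0,"dz": 2.5,"yaw": 0,"gripper": 1},{"dx": 0.1,"dy": 0,"dz": 5,"yaw": 0,"gripper": 1},{"dx": 0.1,"dy": 0,"dz": 7,"yaw": 0,"gripper": 1},{"dx": 0.1,"dy": 0,"dz": 7.8,"yaw": 0,"gripper": 0.7},{"dx": 0.1,"dy": 0,"dz": 7.8,"yaw": 0,"gripper": 0.5}]'

```text
clock: 20.52
tcp_pos: [0.4374, 0.073, 0.0411]
orientation: [-0.87, -3.018, 0.001]
contact_force: [-0.1, -0.4, -0.3]
grip_width: 0.0515
gripper_force: 0.0
```

Call:
send_rows --steps '[{"dx": 0,"dy": 0,"dz": 0,"yaw": 0,"gripper": 0.1},{"dx": 0,"dy": 0,"dz": 0,"yaw": 0,"gripper": 0.1},{"dx": 0,"dy": 0,"dz": 0,"yaw": 0,"gripper": 0.1},{"dx": 0,"dy": 0,"dz": 0,"yaw": 0,"gripper": 0.1},{"dx": 0,"dy": 0,"dz": 0,"yaw": 0,"gripper": 0.1}]' --force 40

```text
clock: 21.15
tcp_pos: [0.438, 0.0732, 0.0421]
orientation: [0.87, 3.017, 0.002]
contact_force: [-0.9, -1.3, 7.4]
grip_width: 0.0236
gripper_force: 40.2
```

Call:
send_rows --steps '[{"dx": 0,"dy": 0,"dz": -2,"yaw": 0,"gripper": 0.1},{"dx": 0,"dy": 0,"dz": -5,"yaw": 0,"gripper": 0.1},{"dx": 0,"dy": 0,"dz": -7.5,"yaw": 0,"gripper": 0.1},{"dx": 0,"dy": 0,"dz": -8.7,"yaw": 0,"gripper": 0.1},{"dx": 0,"dy": 0,"dz": -8.7,"yaw": 0,"gripper": 0.1}]'

```text
clock: 21.78
tcp_pos: [0.4377, 0.0733, 0.1288]
orientation: [0.87, 3.018, 0.002]
contact_force: [0.3, -1.0, -1.1]
grip_width: 0.023
gripper_force: 39.4
```

```bash
python3 -c "
from h import *
plan((.6129,-.2048,.13,76))"
```

```text
now [0.4377 0.0733 0.1288] closing 57.8 tilt 0.09 t 21.77 w 0.023 F 39.4
(0.6129, -0.2048, 0.13, 76) d [-29.63 -14.22  -0.12] yaw -18.2 dist mm 329.0
```

Call:
send_rows --steps '[{"dx": -3,"dy": -1.4,"dz": 0,"yaw": -2,"gripper": 0.1},{"dx": -8,"dy": -3.8,"dz": 0,"yaw": -5,"gripper": 0.1},{"dx": -13,"dy": -6.2,"dz": 0,"yaw": -8,"gripper": 0.1},{"dx": -18,"dy": -8.6,"dz": 0,"yaw": -11,"gripper": 0.1},{"dx": -22,"dy": -10.5,"dz": 0,"yaw": -14,"gripper": 0.1}]'

```text
clock: 22.4
tcp_pos: [0.5679, -0.1352, 0.1267]
orientation: [-0.495, -3.101, 0.001]
contact_force: [0.7, 0.2, -0.8]
grip_width: 0.0232
gripper_force: 39.4
```

Call:
send_rows --steps '[{"dx": 0,"dy": 0,"dz": 0,"yaw": 0,"gripper": 0.1},{"dx": 0,"dy": 0,"dz": 0,"yaw": 0,"gripper": 0.1},{"dx": 0,"dy": 0,"dz": 0,"yaw": 0,"gripper": 0.1}]'

```text
clock: 22.78
tcp_pos: [0.5669, -0.1314, 0.1275]
orientation: [-0.493, -3.101, -0.001]
contact_force: [-0.3, 0.3, -1.2]
grip_width: 0.023
gripper_force: 39.5
```

```bash
python3 -c "
from h import *
plan((.6129,-.2048,.13,76))"
```

```text
now [ 0.5669 -0.1314  0.1275] closing 71.9 tilt 0.11 t 22.77 w 0.023 F 39.5
(0.6129, -0.2048, 0.13, 76) d [-6.65 -5.55 -0.26] yaw -4.1 dist mm 87.0
```

Call:
send_rows --steps '[{"dx": -3,"dy": -2.5,"dz": 0,"yaw": -2,"gripper": 0.1},{"dx": -6,"dy": -5,"dz": 0,"yaw": -4,"gripper": 0.1},{"dx": -6.6,"dy": -5.5,"dz": 0,"yaw": -4.2,"gripper": 0.1},{"dx": -6.6,"dy": -5.5,"dz": 0,"yaw": -4.2,"gripper": 0.1},{"dx": -6.6,"dy": -5.5,"dz": 0,"yaw": -4.2,"gripper": 0.1}]'

```text
clock: 23.4
tcp_pos: [0.6128, -0.2038, 0.128]
orientation: [-0.379, -3.118, -0.002]
contact_force: [0.1, 0.7, -1.0]
grip_width: 0.0235
gripper_force: 39.5
```

Call:
send_rows --steps '[{"dx": 0,"dy": 0,"dz": 0,"yaw": 0,"gripper": 0.1},{"dx": 0,"dy": 0,"dz": 0,"yaw": 0,"gripper": 0.1},{"dx": 0,"dy": 0,"dz": 0,"yaw": 0,"gripper": 0.1}]'

```text
clock: 23.78
tcp_pos: [0.6132, -0.2056, 0.1283]
orientation: [-0.382, -3.118, -0.0]
contact_force: [-0.3, -0.5, -2.0]
grip_width: 0.023
gripper_force: 39.5
```

```bash
python3 -c "
from h import *
plan((.6129,-.2048,.047,76))
f=imaging.grab_frame('wrist'); cv2.imwrite('pics/w11.png',f['color'][:,:,::-1])"
```

```text
now [ 0.6132 -0.2056  0.1283] closing 76.0 tilt 0.01 t 23.77 w 0.023 F 39.5
(0.6129, -0.2048, 0.047, 76) d [0.05 0.06 8.13] yaw 0.0 dist mm 81.0
```

View pics/w11.png

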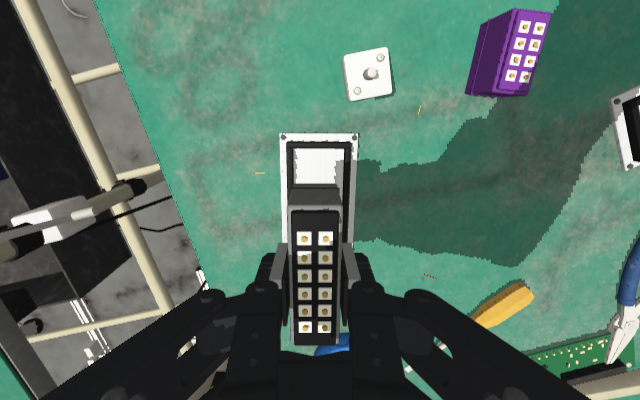

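The long adapter is held at (315,275), aligned over its nest, which is centred at u≈319. Lower and release.

Call:
send_rows --steps '[{"dx": 0,"dy": 0.1,"dz": 2.5,"yaw": 0,"gripper": 0.1},{"dx": 0,"dy": 0.1,"dz": 5,"yaw": 0,"gripper": 0.1},{"dx": 0,"dy": 0.1,"dz": 7,"yaw": 0,"gripper": 0.1},{"dx": 0,"dy": 0.1,"dz": 8,"yaw": 0,"gripper": 0.1},{"dx": 0,"dy": 0.1,"dz": 8.1,"yaw": 0,"gripper": 0.1}]'

```text
clock: 24.45
tcp_pos: [0.6136, -0.205, 0.047]
orientation: [-0.382, -3.118, 0.0]
contact_force: [-0.6, 0.8, -0.1]
grip_width: 0.0234
gripper_force: 39.5
```

Call:
send_rows --steps '[{"dx": 0,"dy": 0,"dz": 0,"yaw": 0,"gripper": 0.1},{"dx": 0,"dy": 0,"dz": 0,"yaw": 0,"gripper": 0.35},{"dx": 0,"dy": 0,"dz": 0,"yaw": 0,"gripper": 0.5},{"dx": 0,"dy": 0,"dz": 0,"yaw": 0,"gripper": 0.65},{"dx": 0,"dy": 0,"dz": 0,"yaw": 0,"gripper": 0.65}]'

```text
clock: 25.08
tcp_pos: [0.6136, -0.2049, 0.0474]
orientation: [0.382, 3.118, 0.0]
contact_force: [-0.1, -0.2, 0.1]
grip_width: 0.0555
gripper_force: 0.0
```

Call:
send_rows --steps '[{"dx": 0,"dy": 0,"dz": -3,"yaw": 0,"gripper": 1},{"dx": 0,"dy": 0,"dz": -8,"yaw": 0,"gripper": 1},{"dx": 0,"dy": 0,"dz": -13,"yaw": 0,"gripper": 1},{"dx": 0,"dy": 0,"dz": -18,"yaw": 0,"gripper": 1},{"dx": 0,"dy": 0,"dz": -21,"yaw": 0,"gripper": 1}]'

```text
clock: 25.7
tcp_pos: [0.6142, -0.2053, 0.2604]
orientation: [0.382, 3.115, -0.0]
contact_force: [0.5, -0.6, -0.1]
grip_width: 0.0853
gripper_force: 0.0
```

```bash
python3 - <<'E'
from h import *
plan()
f=imaging.grab_frame("top"); cv2.imwrite("pics/top1.png",f["color"][:,:,::-1])
Z=heights(f)
for n,x,y,zt in (("round",435.6,-71,.046),("square",613,67.2,.046),("medium",624.1,212,.046),("long",612.9,-204.8,.046),("block",529,-147,.022),("roll",525.1,143,.045)):
    m=(abs(Z[...,2]-zt)<.007)&(np.hypot(Z[...,0]-x/1e3,Z[...,1]-y/1e3)<.055)
    print(n,(x,y),rect(f,m,zt) if m.any() else "hidden",np.median(Z[m][:,2]).round(4))
f=imaging.grab_frame("wrist"); cv2.imwrite("pics/w12.png",f["color"][:,:,::-1])
E
```

```text
now [ 0.6142 -0.2053  0.2604] closing 76.0 tilt 0.2 t 25.7 w 0.0853 F 0.0
round (435.6, -71) [435.1 -70.   31.9  31.5 -44.4] 0.0467
square (613, 67.2) [613.2  67.5  24.8  23.7  12.6] 0.0459
medium (624.1, 212) [623.5 211.   47.9  25.1 -20.1] 0.0458
long (612.9, -204.8) [ 612.4 -204.4   73.    24.5  -14.5] 0.0466
block (529, -147) [ 528.6 -147.1   31.4   30.8   -6. ] 0.0233
roll (525.1, 143) [524.6 143.5  36.7  34.1   2. ] 0.0445
```

View pics/w12.png

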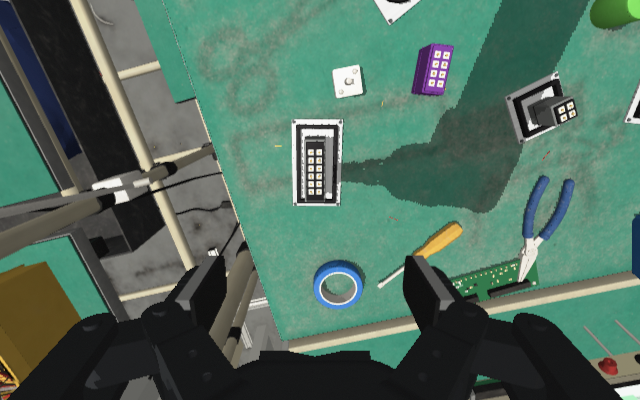

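The long adapter stands in its nest at (316,163). All four adapters are within about 1 mm of their nest centres, with tops at about 46 mm. The block and roll haven't moved. Handing in.

```bash
python3 -c "
from bench import workorder
print(workorder.hand_in())"
```

```text
the job is handed in; nothing more can be done
None
```

The four adapters are standing in their own nests, each measured within about 1 mm of centre; the block, roll and purple look-alike were left alone, and the job was handed in at about 26 s with no verdict returned.

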